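# Reset the dose stop of a bench cream doser

### The arm

A 6-joint arm with a two-finger parallel gripper is mounted at the origin on the work surface. World frame = base frame: x ahead of the robot, y to its left, z up, the work surface at z = 0. Lengths are in m, angles in rad, forces in N, time in s.
With the tool pointing down it reaches from about 0.325 to 0.75 m from the base axis. Payload 7.6 kg.
Tool frame: the origin (TCP) lies on the mounting face of the last link; the fingertips stand 173 mm ahead of it and the grasp point (between the pads) lies 155 mm ahead of it; z points along the fingers, y is the line along which they close (so a half turn about z gives the same grasp; the last joint's range is limited). The gripper opens to 85 mm and grips with 20 to 120 N. Pads are 22 mm wide; open, the fingers measure 114 mm over their backs; the gripper's body (76 mm by 85 mm) begins 54 mm behind the grasp point. The pads swing forward as they close: fully open they stand 13 mm farther back than shut.
Start: joints at [1.22, 0.052, 1.401, -0, 1.689, -0.07], TCP at [0.145, 0.504, 0.405] pointing down, gripper open.
Joint ranges: [-2.9, 2.9], [-0.91, 2.17], [0.12, 2.37], [-1.06, 4.2], [0.26, 2.73], [-2.93, 2.93]. Speed limits (rad/s): [2.57, 2.57, 3.01, 3.14, 3.14, 3.14].

### API

Orientations are given as a unit quaternion [x, y, z, w].
In Python, from rig import env gives the robot as it stands.
- The arm moves only by the shell command python3 -m pendant 'ROWS' [OPENING] [FORCE]. ROWS is JSON, one flat list of numbers, 4 for each row, row after row: the shift along the world's x, y, z in mm, then the turn about the world's z in rad. In form: [x, y, z, roll, x, y, z, roll, ...]. A call has 1 to 8 rows; each row shifts and turns the commanded pose from where the row before left it; what a row does not reach is not made up. A row lasts 1/10 s, in which the tool goes at most 50 mm and 8.59 degrees, less where a joint would pass 70% of its speed; a pose out of reach is approached as far as the arm can. A call with a gripper value outside its range is refused whole. OPENING is the opening in per cent of the stroke, from 0 (shut) to 100 (fully open), set as the call begins (- or left out, the last holds). The fingers move at their own pace and stop on an object; FORCE is the grip in N (left out, the last holds). Time passes only in rows, so rows that do not move let the fingers close. It gives the time, the measured TCP pose, the force, the opening and the grip force at its end, in the units of the state.
- env.observe(): the state, without advancing time (a new reading comes with each control period).
- env.snapshot(name): name is "side" or "top" or "wrist"; returns a dict with "color" (400x640x3 uint8, red, green, blue), "K" (3x3 intrinsics, pixels), "rvec" (rotation vector, rad) and "tvec" (3), from world to camera coordinates, as OpenCV has them; the wrist camera has in their place "T_tool_cam" (4x4, takes a point from camera to tool coordinates, whose origin is the TCP and whose axes are the flange's). Camera axes: x right, y down, z forward; pixel columns grow to the right and rows downward; lengths in m; the calibration is good to about 2 mm. A picture is of the moment at which its call begins: read the wrist's pose just before it. There is no depth.
- env.job_done(): hands the job in; it is judged then, once.
The state is a dict: "time_s": time; "joint_positions": joint angles; "joint_vel": joint speeds; "joint_torque": joint torques, N m; "ee_pos": TCP position; "orientation": TCP orientation; "ft_force": force on the tool from outside, world axes, zero at the start; "wrist_torque": the same for the moment, N m; "opening": opening from 0.0 (shut) to 1.0 (fully open); "finger_force": force on a finger pad.
Only numpy, scipy, OpenCV 4.12 (cv2) and the standard library are available. Lean on these libraries where they do the work, as an engineer would, in place of code of your own. Each camera call takes 0.05 s, during which the arm holds its last target. There are 200 camera calls.

### The job

Change the dose setting of the cream doser: swing the lock ring's arm loose to its far end, turn the winged adjuster until its pointer lines up with the set marker on the dial's rim, then swing the lock ring's arm all the way back to tight without losing the setting. Leave the marker where it is and do not disturb the bottle, jar and beaker standing around.

Things in the scene. Friction and masses are not known exactly. Their poses are not given: they have to be found in the camera images.
- doser: Bench doser, fixed: a 260 x 170 mm steel base plate, a white block and a steel cylinder of 100 mm diameter leaning 32 degrees from vertical, topped by a round dial. Origin: on the table, straight below the dial centre. Axes: x to the doser's back (away from the robot at yaw 0), y to its left, z up.
- dial (a point): Centre of the dial's face, 160 mm above the table: an aluminium disc, 152 mm diameter, leaning 32 degrees to the doser's front. Its normal, the common axis of ring, adjuster and marker, is (-0.530, 0, 0.848) in the doser's axes; uphill in its face is (0.848, 0, 0.530), left is y. Angles count counter-clockwise from uphill, seen from above the dial.
- lock_ring (a joint): Lock ring, dark steel, 74 mm diameter, on the dial, with one arm that ends in an upright black post. Value in rad: 0 = tight (stop; every start), grows counter-clockwise, 1.0 = fully loose (stop). At 0 the arm stands 2.64 rad from uphill (downhill-left), at 1.0 downhill-right. Stiff (4 N at the post, 6 N near tight), stays where left. Below about 0.25 it clamps the adjuster.
- lock_post (a point): On the axis of the lock ring's post, 40 mm above the dial face and 88 mm from the dial's axis. The post is a round black cylinder, 16 mm diameter, parallel to the dial's axis, standing from 16 to 58 mm above the dial face: the place to grip or push.
- adjuster (a joint): Adjuster above the lock ring, on the same axis: a 60 mm steel flange with a flat pointer, and on it a black wing grip. Value in rad, counter-clockwise seen from above the dial; 0 = pointer straight uphill. Starts between -0.5 and 0, turns between -0.9 and 1.4. Once the ring is loose it turns with about 0.1 Nm and stays where it is left.
- wing (a point): On the dial's axis, 50 mm above the dial face, in the middle of the wing grip: an upright black bar 64 mm long (along the pointer), 16 mm thick, from 29 to 63 mm above the dial face.
- pointer_tip (a point): Tip of the adjuster's pointer (9 mm wide, 6 mm thick), 56 mm from the dial's axis, 26 mm above the dial face.
- marker (a joint): Set marker, a brass clip 12 mm wide and 31 mm tall on the dial's rim, with a nose pointing to the axis. Value in rad, same sense and zero as the adjuster: the pointer lines up when both values are equal. Between 0.4 and 0.9. It is stiff and is not to be moved.
- marker_tip (a point): Inner end of the marker's nose (6 mm wide), 58 mm from the dial's axis, 26 mm above the dial face; it stands 2 mm before the pointer tip when lined up.
- amber_bottle: Bystander: amber bottle, 64 mm diameter, 150 mm tall, standing right of the doser. Origin: centre of its underside.
- cream_jar: Bystander: white lidded jar, 72 mm diameter, 55 mm tall, standing left of the doser. Origin: centre of its underside.
- beaker: Bystander: open glass beaker, 84 mm diameter, 100 mm tall, standing left of the doser. Origin: centre of its underside.

How it is judged:
By the outcome, as a careful person would: the job done as asked, in the order asked, and still so for the second after the job is handed in, with the robot touching nothing.
It also fails if it takes over 58 s, if anything falls off the work surface, if the arm or the gripper's body presses on something with over 40 N, if the wrist force passes 120 N, or if a joint passes its speed limit or range.

## Working session

There is one attempt and no reset: what is moved stays moved. The work goes in short steps, Python scripts to look and compute and a shell command to move; the robot and the scene stay as the last step left them, time stands still between calls to the robot, and variables do not carry over. Pictures are saved under pics/ and viewed, at most 10 in all, crops included, and the job is handed in when it is done.

```bash
ls; mkdir -p pics; python3 - <<'E'
from rig import env
import cv2,numpy as np
for n in("side","top"):
    s=env.snapshot(n); cv2.imwrite(f"pics/{n}0.png",s["color"][:,:,::-1])
    R=cv2.Rodrigues(np.array(s["rvec"]))[0]; print(n,s["K"],(-R.T@np.array(s["tvec"]).ravel()).round(3),R[2].round(2))
s=env.snapshot("wrist");print(s["T_tool_cam"])
print(env.observe())
E
```

```text
pics
side [[438.58856374   0.         323.29249644]
 [  0.         438.58856374 196.54206481]
 [  0.           0.           1.        ]] [0.468 0.64  0.885] [ 0.14 -0.61 -0.78]
top [[384.94215152   0.         320.72887733]
 [  0.         384.94215152 192.01616132]
 [  0.           0.           1.        ]] [0.513 0.025 1.184] [ 0.09  0.03 -1.  ]
[[ 3.98431666e-04 -9.52242000e-01 -3.05344092e-01  7.76109640e-02]
 [ 9.99999903e-01  4.37448189e-04 -5.93589715e-05  1.82477606e-03]
 [ 1.90096326e-04 -3.05344039e-01  9.52242082e-01  3.11476061e-02]
 [ 0.00000000e+00  0.00000000e+00  0.00000000e+00  1.00000000e+00]]
{'time_s': 0.15, 'joint_positions': array([ 1.21973999e+00,  5.26805320e-02,  1.40150397e+00, -4.10862710e-05,
        1.68861075e+00, -7.02948811e-02]), 'joint_vel': array([ 0.00070802, -0.00330251, -0.00237298, -0.00118655, -0.00140039,
        0.0003529 ]), 'joint_torque': array([ 7.44034369e-04, -3.81951785e+01, -3.60424948e+01, -7.87639556e-05,
        4.67055143e-03, -3.21504146e-06]), 'ee_pos': array([0.14544115, 0.504424  , 0.40406553]), 'orientation': array([ 1.39922462e-01,  9.90162281e-01, -5.92272805e-04, -1.05793386e-04]), 'ft_force': array([ 0.16540232, -0.39514766, -0.27473967]), 'wrist_torque': array([ 0.00906814,  0.00366499, -0.02185789]), 'finger_force': 0.0, 'opening': 1.001784779314922}
```

```bash
python3 - <<'E'
import cv2
t=cv2.imread("pics/top0.png");s=cv2.imread("pics/side0.png")
cv2.imwrite("pics/top1.png",cv2.resize(t,(800,500)));cv2.imwrite("pics/side1.png",cv2.resize(s,(800,500)))
E
```

```text
(no output)
```

View pics/top1.png

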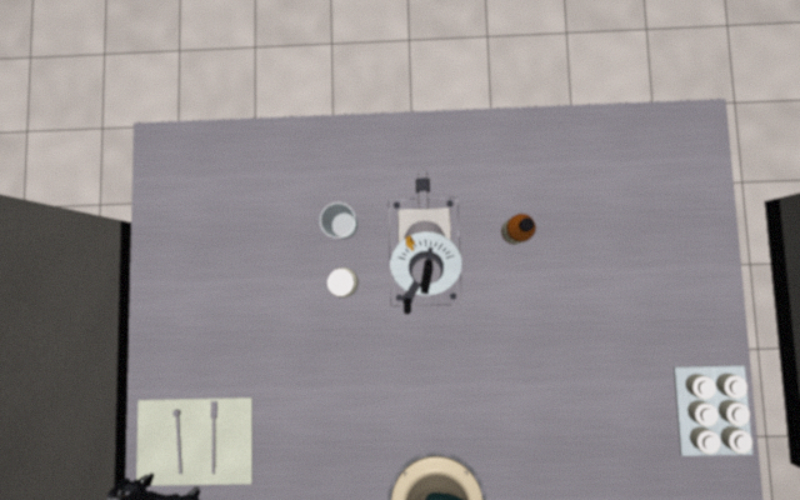

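View pics/side1.png

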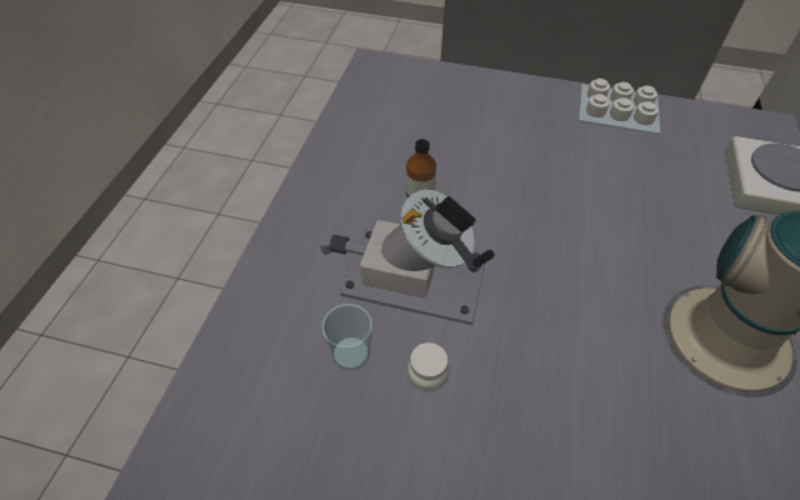

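The top view shows the dial at about (426,264), with the post at (407,305) and the brass marker at (410,242). The bottle is on the right at (520,228). The jar (341,282) and beaker (338,220) are on the left. Next I'll enlarge the dial in both views.

```bash
python3 - <<'E'
import cv2,numpy as np
t=cv2.imread("pics/top0.png");s=cv2.imread("pics/side0.png")
# top crop x300-380,y135-255 ; side crop x 255-405? -> both scaled 5
a=cv2.resize(t[135:255,302:382],None,fx=5,fy=5,interpolation=cv2.INTER_CUBIC)
b=cv2.resize(s[145:265,310:390+0],None,fx=5,fy=5,interpolation=cv2.INTER_CUBIC)
cv2.imwrite("pics/c1.png",np.hstack([a,b]))
E
```

```text
(no output)
```

View pics/c1.png

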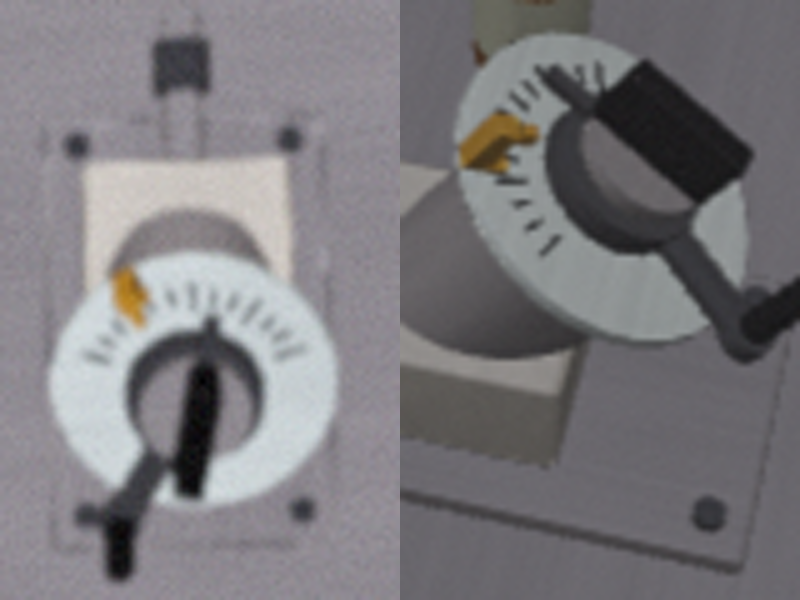

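The top crop shows the dial outline from (49,385) to (338,385) and from (193,252) to (195,507). The pointer tip is at (211,320), the marker nose at (140,325) and the post's top end at (118,570). In the side crop the dial extremes are (55,150), (170,32), (348,235) and (270,342), the pointer tip is (145,72) and the marker nose (137,135).

```bash
cat > h.py <<'E'
import cv2,numpy as np
from scipy.optimize import least_squares
from scipy.spatial.transform import Rotation as Rn
N=np.array([-.53,0,.848]);U=np.array([.848,0,.53]);Y=np.array([0,1.,0])
def pt(p,r,ang,h):  # world point on dial system, p=(x,y,yaw)
    v=np.array([0,0,.16])+r*(np.cos(ang)*U+np.sin(ang)*Y)+h*N
    c,s=np.cos(p[2]),np.sin(p[2]); return np.array([c*v[0]-s*v[1]+p[0],s*v[0]+c*v[1]+p[1],v[2]])
def proj(c,P): return cv2.projectPoints(np.atleast_2d(P).astype(float),c[0],c[1],c[2],None)[0].reshape(-1,2)
def cam(s): return (np.array(s["rvec"],float),np.array(s["tvec"],float),np.array(s["K"],float))
def wcam(s,o): # world->cam for the wrist camera
    T=np.eye(4);T[:3,:3]=Rn.from_quat(o["orientation"]).as_matrix();T[:3,3]=o["ee_pos"]
    M=np.linalg.inv(T@np.array(s["T_tool_cam"]));return (cv2.Rodrigues(M[:3,:3])[0],M[:3,3].copy(),np.array(s["K"],float))
E
python3 - <<'E'
from h import *
from rig import env
ct=cam(env.snapshot("top"));cs=cam(env.snapshot("side"))
ft=lambda u,v:np.array([(u+.5)/5-.5+302,(v+.5)/5-.5+135]); fs=lambda u,v:np.array([(u+.5)/5-.5+310,(v+.5)/5-.5+145])
th=np.linspace(0,2*np.pi,120)
def ext(c,p):
    q=proj(c,[pt(p,.076,t,0) for t in th]);return [q[:,0].min(),q[:,0].max(),q[:,1].min(),q[:,1].max()]
def f(z):
    p=z[:3];r=[]
    r+=list(np.array(ext(ct,p))-[ft(49,0)[0],ft(338,0)[0],ft(0,252)[1],ft(0,507)[1]])
    r+=list(np.array(ext(cs,p))-[fs(55,0)[0],fs(348,0)[0],fs(0,32)[1],fs(0,342)[1]])
    for c,ff,a,m in((ct,ft,(211,320),(140,325)),(cs,fs,(145,72),(137,135))):
        r+=list(proj(c,pt(p,.056,z[3],.026))[0]-ff(*a)); r+=list(proj(c,pt(p,.058,z[4],.026))[0]-ff(*m))
    r+=list(proj(ct,pt(p,.088,2.64,.058))[0]-ft(118,572)); 
    return np.array(r)
s=least_squares(f,[.45,0,0,-.2,.6]);print(s.x.round(4));print(f(s.x).round(2))
p=s.x[:3];print(pt(p,.088,2.64,.04),pt(p,0,0,.05),pt(p,.088,3.64,.04))
E
```

```text
[ 0.552   0.0103  0.0112 -0.1832  0.4648]
[-0.32 -0.82  0.89 -0.29  1.42 -0.08 -0.45 -0.71 -0.38 -0.92 -0.43 -0.19
  0.19 -0.58 -0.63 -0.15 -0.01 -0.04]
[0.4649243  0.05160264 0.15302521] [0.5255281  0.00996931 0.2024    ] [ 0.46575947 -0.03277209  0.15295399]
```

Residuals are around 1 px. The doser sits near (0.552, 0.010) with yaw about 0.01, the adjuster at about -0.18 and the marker at about 0.46. I'll move above it for a close view from the wrist camera.

```bash
python3 -m pendant '[22,-31,4,0.018,22,-31,4,0.018,22,-31,4,0.018,22,-31,4,0.018,22,-31,4,0.018,22,-31,4,0.018,22,-31,4,0.018,22,-31,4,0.018]' && python3 -m pendant '[22,-31,4,0.018,22,-31,4,0.018,22,-31,4,0.018,22,-31,4,0.018,22,-31,4,0.018,22,-31,4,0.018,22,-31,4,0.018,22,-31,4,0.018]' && python3 -m pendant '[0,0,0,0,0,0,0,0,0,0,0,0]'
python3 - <<'E'
from h import *
from rig import env
o=env.observe();s=env.snapshot("wrist");print(o["ee_pos"],o["orientation"],o["joint_vel"].round(3))
cv2.imwrite("pics/w0.png",s["color"][:,:,::-1])
q=proj(wcam(s,o),[pt((.552,.0103,.0112),0,0,.0)])[0];print(q)
i=cv2.imread("pics/w0.png");x=int(np.clip(q[0]-133,0,373));y=int(np.clip(q[1]-100,0,200));print(x,y)
cv2.imwrite("pics/w0c.png",cv2.resize(i[y:y+200,x:x+266],None,fx=3,fy=3,interpolation=cv2.INTER_CUBIC))
E
```

```text
time_s: 1.05
ee_pos: [0.322, 0.255, 0.4369]
orientation: [0.068, 0.998, 0.0, 0.0]
ft_force: [0.4, 0.6, -0.5]
opening: 1.001
finger_force: 0.0
time_s: 1.85
ee_pos: [0.4981, 0.007, 0.4688]
orientation: [-0.004, 1.0, 0.0, 0.0]
ft_force: [-0.3, 1.3, 0.8]
opening: 1.003
finger_force: 0.0
time_s: 2.15
ee_pos: [0.4972, 0.0091, 0.4686]
orientation: [-0.004, 1.0, 0.0, -0.0]
ft_force: [0.1, 0.0, 0.1]
opening: 1.001
finger_force: 0.0
[0.49715312 0.00907763 0.46862174] [-3.91191276e-03  9.99992319e-01  1.82925642e-04 -1.61666520e-04] [ 0.014 -0.009  0.003 -0.    -0.002 -0.003]
[320.00181327 242.63178643]
187 142
```

View pics/w0c.png

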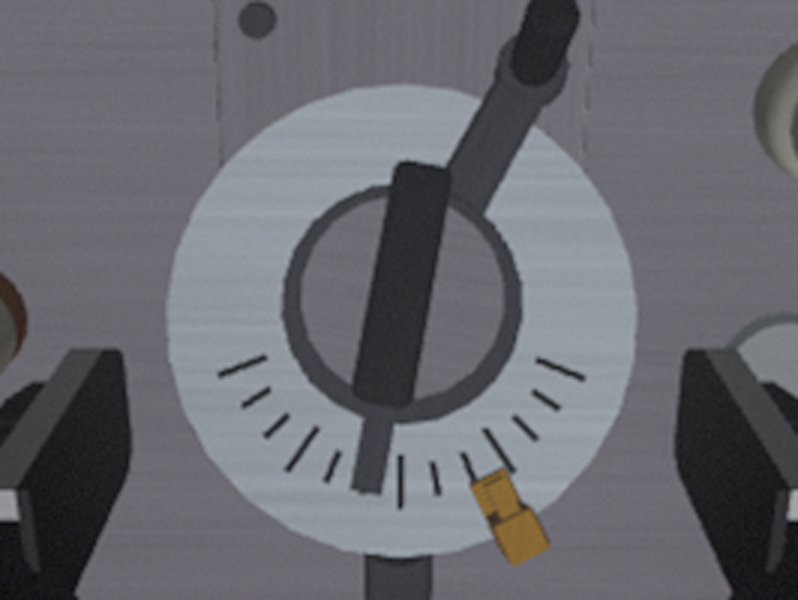

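The close view is nearly square to the dial, with uphill pointing down in the image. The dial spans 166–637 by 85–557, the pointer tip is (367,493), the marker nose's inner edge is (488,478) and the post top is near (553,10).

```bash
cat >> h.py <<'E'
th=np.linspace(0,2*np.pi,240)
def fit(c,off,sc,ext,ptr,mk,p0=(.552,.0103,.0112)):
    f=lambda u,v:np.array([(u+.5)/sc-.5+off[0],(v+.5)/sc-.5+off[1]])
    a,b=f(ext[0],ext[2]),f(ext[1],ext[3])
    def g(z):
        q=proj(c,[pt(z,.076,t,0) for t in th])
        r=[q[:,0].min()-a[0],q[:,0].max()-b[0],q[:,1].min()-a[1],q[:,1].max()-b[1]]
        r+=list(proj(c,pt(z,.056,z[3],.026))[0]-f(*ptr))+list(proj(c,pt(z,.058,z[4],.026))[0]-f(*mk))
        r+=list((np.array(z[:3])-p0)/[.003,.003,.01]); return np.array(r)
    s=least_squares(g,[*p0,0,.5],x_scale=[.01,.01,.01,.1,.1]);return s.x,g(s.x)
E
python3 - <<'E'
from h import *
from rig import env
o=env.observe();s=env.snapshot("wrist")
z,r=fit(wcam(s,o),(187,142),3,(166,637,85,557),(367,493),(488,478));print(z.round(4),r.round(2))
p=z[:3];print(pt(p,.088,2.64,.04),pt(p,.088,2.64,.058),pt(p,0,0,.05),pt(p,.088,3.64,.04))
E
```

```text
[ 0.5529  0.0106  0.0125 -0.168   0.447 ] [-0.68  0.02 -0.95  0.21  0.05 -0.29  0.49  0.96  0.31  0.11  0.13]
[0.46579137 0.05187205 0.15302521] [0.45625211 0.05175327 0.16828921] [0.5264452  0.01031164 0.2024    ] [ 0.46672802 -0.03250161  0.15295399]
```

Now I'll straddle the post.

```bash
python3 -m pendant '[-17,21,0,-0.008,-17,22,0,0,0,0,-28,0,0,0,-28,0,0,0,-28,0,0,0,-28,0,0,0,-28,0,0,0,-11,0]' && python3 -m pendant '[0,0,0,0,0,0,0,0,0,0,0,0,0,0,0,0,0,0,0,0]' 33 30
```

```text
time_s: 3.05
ee_pos: [0.4625, 0.0521, 0.3151]
orientation: [-0.0, 1.0, -0.0, -0.002]
ft_force: [0.1, 0.3, 1.1]
opening: 1.0
finger_force: 0.0
time_s: 3.55
ee_pos: [0.4636, 0.0515, 0.3185]
orientation: [0.0, 1.0, 0.0, 0.001]
ft_force: [0.6, 0.2, -1.3]
opening: 0.332
finger_force: 0.0
```

```bash
python3 -m pendant '[-3,-10,-1,0,-3,-10,-1,0,-2,-10,-1,0,-1,-10,-1,0,1,-10,0,0,1,-10,1,0,3,-10,1,0,3,-10,2,0]' && python3 -m pendant '[1,-3,0,0,0,-3,0,0,0,0,0,0,0,0,0,0]'
```

```text
time_s: 4.35
ee_pos: [0.4625, -0.0294, 0.3176]
orientation: [0.0, 1.0, 0.0, -0.0]
ft_force: [-1.6, 2.9, -1.8]
opening: 0.327
finger_force: 1.7
time_s: 4.75
ee_pos: [0.4636, -0.0346, 0.3181]
orientation: [0.0, 1.0, -0.0, 0.0]
ft_force: [0.4, 1.5, -0.1]
opening: 0.331
finger_force: 0.2
```

```bash
python3 -m pendant '[0,-2,0,0,0,-2,0,0,0,0,0,0]' && python3 -m pendant '[0,-2,0,0,0,-1,0,0,0,0,0,0]' && python3 -m pendant '[0,-2,0,0,0,0,0,0]'
```

```text
time_s: 5.05
ee_pos: [0.4639, -0.0382, 0.3185]
orientation: [0.0, 1.0, 0.001, 0.002]
ft_force: [3.1, 5.0, 2.5]
opening: 0.33
finger_force: 2.4
time_s: 5.35
ee_pos: [0.4639, -0.04, 0.3186]
orientation: [-0.001, 1.0, 0.002, 0.002]
ft_force: [4.5, 12.6, 2.5]
opening: 0.333
finger_force: 6.8
time_s: 5.55
ee_pos: [0.464, -0.0409, 0.3185]
orientation: [-0.001, 1.0, 0.004, 0.002]
ft_force: [4.9, 22.5, 3.6]
opening: 0.334
finger_force: 11.1
```

The force rises sharply at y ≈ -0.040, as predicted for the stop. I'll back off, rise and look.

```bash
python3 -m pendant '[0,10,0,0,0,0,30,0,0,0,30,0,0,0,30,0,0,0,30,0,11,14,20,0,11,14,10,0,11,14,0,0]' && python3 -m pendant '[0,0,0,0,0,0,0,0,0,0,0,0]' 60
cat > look.py <<'E'
import sys
from h import *
from rig import env
o=env.observe();s=env.snapshot("wrist");print(o["ee_pos"].round(4),o["orientation"].round(4))
i=s["color"][:,:,::-1];n=sys.argv[1]
q=proj(wcam(s,o),[pt((.5529,.0106,.0125),0,0,.0)])[0]
x=int(np.clip(q[0]-133,0,373));y=int(np.clip(q[1]-100,0,200));print(x,y)
cv2.imwrite(f"pics/{n}.png",cv2.resize(i[y:y+200,x:x+266],None,fx=3,fy=3,interpolation=cv2.INTER_CUBIC))
np.savez(f"pics/{n}.npz",**{f"c{k}":v for k,v in enumerate(wcam(s,o))},off=[x,y])
E
python3 look.py w1
```

```text
time_s: 6.35
ee_pos: [0.4967, 0.0087, 0.4696]
orientation: [0.001, 1.0, -0.001, 0.002]
ft_force: [0.6, -0.8, 0.9]
opening: 0.33
finger_force: 0.0
time_s: 6.65
ee_pos: [0.4962, 0.008, 0.4674]
orientation: [0.001, 1.0, -0.0, -0.0]
ft_force: [-0.2, 0.5, 0.1]
opening: 0.6
finger_force: 0.0
[0.4962 0.008  0.4674] [ 7.e-04  1.e+00 -2.e-04 -4.e-04]
189 145
```

View pics/w1.png

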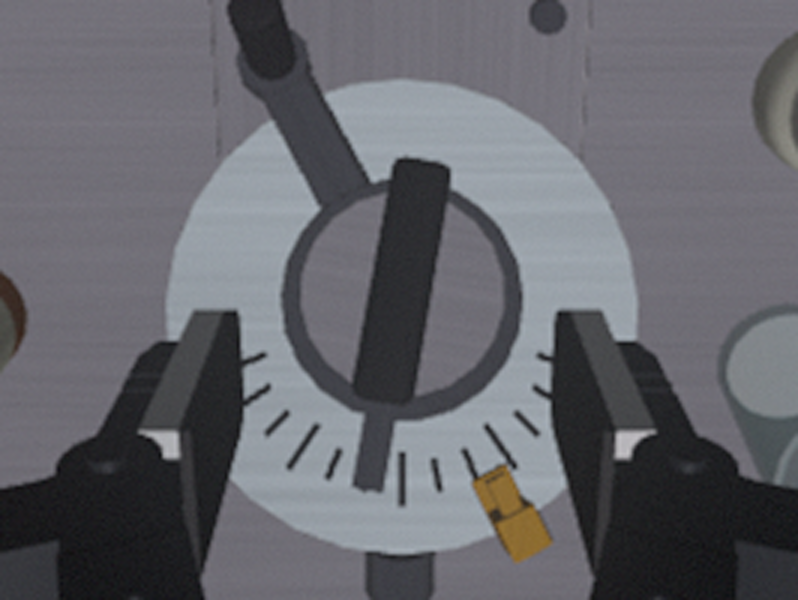

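The ring's arm now mirrors its tight position about the dial axis, so it is fully loose. The pointer is still at (368,490) and the marker at (489,474). Next I'll straddle the wing.

```bash
python3 -m pendant '[15,1,0,-0.1,16,1,0,-0.09,0,0,-25,0,0,0,-25,0,0,0,-25,0,0,0,-22,0,0,0,0,0]' && python3 -m pendant '[0,0,0,0,0,0,0,0,0,0,0,0,0,0,0,0]' 24 20
```

```text
time_s: 7.4
ee_pos: [0.5268, 0.0099, 0.3673]
orientation: [0.096, 0.995, -0.0, -0.003]
ft_force: [-0.6, -0.1, 0.4]
opening: 0.597
finger_force: 0.0
time_s: 7.8
ee_pos: [0.5276, 0.0101, 0.3722]
orientation: [0.096, 0.995, -0.0, 0.001]
ft_force: [-1.1, -2.9, 2.7]
opening: 0.24
finger_force: 1.8
```

```bash
python3 -m pendant '[0,0,0,0.1,0,0,0,0.1,0,0,0,0.1,0,0,0,0.1]' && python3 -m pendant '[0,0,0,0.1,0,0,0,0.1,0,0,0,0.1,0,0,0,0,0,0,0,0]'; python3 -c "
from rig import env;print(env.observe()['wrist_torque'])"; python3 look.py w2
```

```text
time_s: 8.2
ee_pos: [0.5274, 0.01, 0.3714]
orientation: [-0.106, 0.994, -0.001, 0.0]
ft_force: [-2.3, -4.3, 2.9]
opening: 0.244
finger_force: 2.6
time_s: 8.7
ee_pos: [0.5273, 0.0105, 0.3717]
orientation: [-0.251, 0.968, -0.0, 0.0]
ft_force: [-5.0, -1.1, 5.9]
opening: 0.237
finger_force: 10.1
[-0.23441124  0.6039205  -0.11674269]
[0.5273 0.0105 0.3717] [-2.505e-01  9.681e-01 -1.000e-04  3.000e-04]
167 160
```

View pics/w2.png

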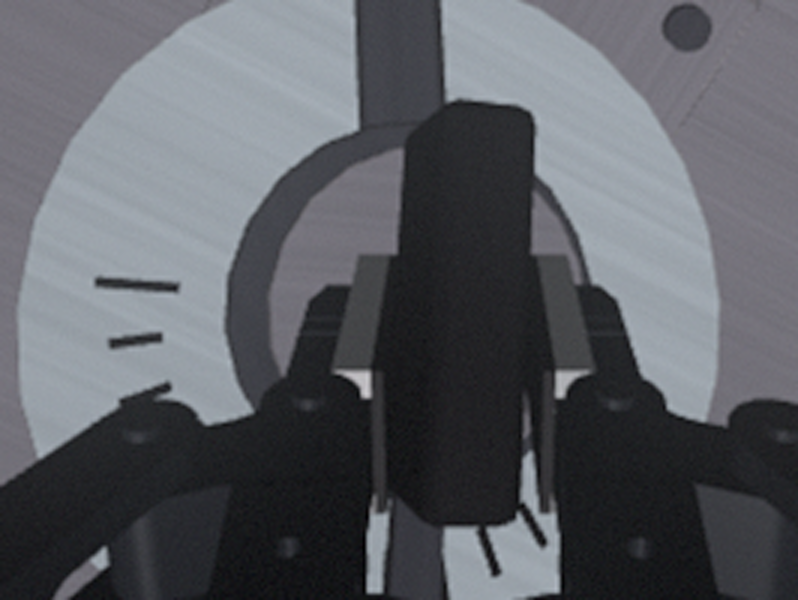

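The wing is held between the pads and has turned with the tool. I'll open, rise and measure.

```bash
python3 -m pendant '[0,0,0,0,0,0,0,0,0,0,0,0,0,0,0,0,0,0,10,0,0,0,28,0,0,0,28,0,0,0,30,0]' 60 && python3 -m pendant '[-15,-1,0,-0.13,-16,-1,0,-0.13,0,0,0,-0.13,0,0,0,-0.12,0,0,0,0,0,0,0,0,0,0,0,0]' 100
python3 look.py w3; python3 - <<'E'
import cv2;i=cv2.imread("pics/w3.png")
cv2.imwrite("pics/w3z.png",cv2.resize(i[360:580,300:620],None,fx=2.5,fy=2.5,interpolation=cv2.INTER_CUBIC))
E
```

```text
time_s: 9.55
ee_pos: [0.5273, 0.0105, 0.4684]
orientation: [-0.252, 0.968, 0.0, 0.0]
ft_force: [-0.0, 0.6, 0.7]
opening: 0.598
finger_force: 0.0
time_s: 10.25
ee_pos: [0.4965, 0.0085, 0.4669]
orientation: [-0.001, 1.0, 0.0, 0.0]
ft_force: [1.8, 0.2, -0.2]
opening: 0.998
finger_force: 0.0
[0.4965 0.0085 0.4669] [-7.e-04  1.e+00  0.e+00  1.e-04]
188 144
```

View pics/w3.png

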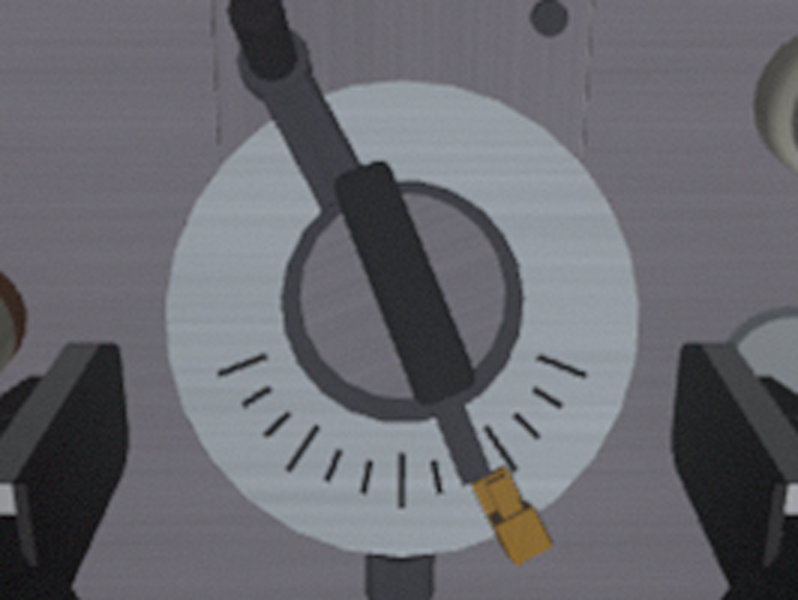

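The pointer now ends just before the brass nose, slightly to its left at about (476,478) against (490,475). I'll enlarge that to measure the rest.

View pics/w3z.png

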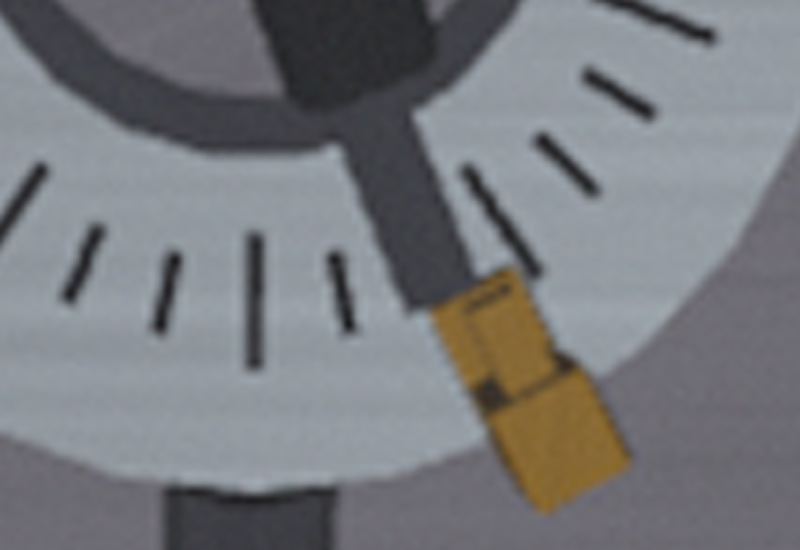

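```bash
python3 - <<'E'
from h import *
d=np.load("pics/w3.npz");c=(d["c0"],d["c1"],d["c2"]);off=d["off"]
def z(q): # full px -> zoom px
    a=(np.array(q)-off+.5)*3-.5; return ((a-[300,360]+.5)*2.5-.5).round(0)
z0,r=fit(c,off,3,(166,638,81,556),(476,478),(490,475));p=z0[:3];print(z0.round(4),r.round(2))
def box(ang,r,w):
    for h in(.0,.010,.02,.023,.026,.029,.031):
        P=[]
        for s in(1,-1):
            b=pt(p,r,ang,h);t=(pt(p,r,ang+.001,h)-pt(p,r,ang-.001,h));t/=np.linalg.norm(t)
            P.append(b+s*w/2*t)
        print(h,z(proj(c,P)).tolist())
print("marker .45 6mm");box(.45,.058,.006);print("12mm r.07");box(.45,.07,.012);print("pointer .42 9mm");box(.42,.056,.009)
E
```

```text
[0.5525 0.0104 0.0126 0.3791 0.4489] [-0.97  0.29 -1.14  0.04 -0.03 -0.07  0.61  1.17  0.18  0.04  0.14]
marker .45 6mm
0.0 [[484.0, 270.0], [440.0, 293.0]]
0.01 [[491.0, 275.0], [446.0, 299.0]]
0.02 [[499.0, 281.0], [453.0, 305.0]]
0.023 [[502.0, 283.0], [455.0, 307.0]]
0.026 [[505.0, 284.0], [457.0, 309.0]]
0.029 [[507.0, 286.0], [459.0, 311.0]]
0.031 [[509.0, 287.0], [461.0, 313.0]]
12mm r.07
0.0 [[551.0, 352.0], [464.0, 398.0]]
0.01 [[561.0, 359.0], [471.0, 407.0]]
0.02 [[572.0, 368.0], [478.0, 418.0]]
0.023 [[575.0, 371.0], [481.0, 421.0]]
0.026 [[579.0, 373.0], [483.0, 424.0]]
0.029 [[582.0, 376.0], [486.0, 428.0]]
0.031 [[585.0, 378.0], [487.0, 430.0]]
pointer .42 9mm
0.0 [[475.0, 257.0], [409.0, 289.0]]
0.01 [[483.0, 261.0], [414.0, 294.0]]
0.02 [[490.0, 266.0], [420.0, 300.0]]
0.023 [[493.0, 268.0], [421.0, 302.0]]
0.026 [[495.0, 269.0], [423.0, 304.0]]
0.029 [[498.0, 271.0], [425.0, 306.0]]
0.031 [[500.0, 272.0], [426.0, 308.0]]
```

The nose sits at about 0.455 and the pointer at about 0.38, so roughly +0.075 is still needed. Before the fine turn, I'll set up a numeric check by unwrapping the plane at pointer height.

```bash
cat > polar.py <<'E'
import sys
from h import *
n=sys.argv[1];d=np.load(f"pics/{n}.npz");c=(d["c0"],d["c1"],d["c2"]);off=d["off"];im=cv2.imread(f"pics/{n}.png").astype(float)
p=(.5529,.0106,.0125)
A=np.arange(.0,.9,.004)
def samp(r,h):
    q=((proj(c,[pt(p,r,a,h) for a in A])-off+.5)*3-.5).astype(np.float32)
    return cv2.remap(im.astype(np.float32),q[None,:,0],q[None,:,1],cv2.INTER_LINEAR)[0]
def span(m): 
    # longest run
    b=np.r_[0,m.astype(int),0];s=np.flatnonzero(np.diff(b)==1);e=np.flatnonzero(np.diff(b)==-1)
    if not len(s):return None
    k=np.argmax(e-s);return A[s[k]].round(3),A[e[k]-1].round(3),((A[s[k]]+A[e[k]-1])/2).round(3)
for r in(.042,.044,.046,.048,.05,.052,.054): print("ptr",r,span(samp(r,.029).mean(1)<100))
for r in(.060,.062,.064,.066,.072,.074,.076):
    v=samp(r,.031);print("mk",r,span(v[:,2]-v[:,0]>45))
E
python3 polar.py w3; python3 polar.py w1|grep mk
```

```text
ptr 0.042 (np.float64(0.28), np.float64(0.48), np.float64(0.38))
ptr 0.044 (np.float64(0.28), np.float64(0.48), np.float64(0.38))
ptr 0.046 (np.float64(0.288), np.float64(0.472), np.float64(0.38))
ptr 0.048 (np.float64(0.288), np.float64(0.468), np.float64(0.378))
ptr 0.05 (np.float64(0.296), np.float64(0.464), np.float64(0.38))
ptr 0.052 (np.float64(0.296), np.float64(0.46), np.float64(0.378))
ptr 0.054 (np.float64(0.304), np.float64(0.456), np.float64(0.38))
mk 0.06 (np.float64(0.352), np.float64(0.52), np.float64(0.436))
mk 0.062 (np.float64(0.356), np.float64(0.516), np.float64(0.436))
mk 0.064 (np.float64(0.36), np.float64(0.516), np.float64(0.438))
mk 0.066 (np.float64(0.412), np.float64(0.508), np.float64(0.46))
mk 0.072 (np.float64(0.376), np.float64(0.536), np.float64(0.456))
mk 0.074 (np.float64(0.376), np.float64(0.536), np.float64(0.456))
mk 0.076 (np.float64(0.38), np.float64(0.532), np.float64(0.456))
mk 0.06 (np.float64(0.352), np.float64(0.52), np.float64(0.436))
mk 0.062 (np.float64(0.356), np.float64(0.52), np.float64(0.438))
mk 0.064 (np.float64(0.36), np.float64(0.516), np.float64(0.438))
mk 0.066 (np.float64(0.412), np.float64(0.508), np.float64(0.46))
mk 0.072 (np.float64(0.376), np.float64(0.536), np.float64(0.456))
mk 0.074 (np.float64(0.376), np.float64(0.532), np.float64(0.454))
mk 0.076 (np.float64(0.38), np.float64(0.532), np.float64(0.456))
```

```bash
python3 -m pendant '[15,1,0,0.13,16,1,0,0.13,0,0,-20,0.12,0,0,-20,0.12,0,0,-20,0,0,0,-20,0,0,0,-17,0]' 60 && python3 -m pendant '[0,0,0,0,0,0,0,0,0,0,0,0,0,0,0,0]' 24 20
```

```text
time_s: 11.0
ee_pos: [0.5274, 0.0105, 0.3685]
orientation: [-0.248, 0.969, 0.0, -0.0]
ft_force: [0.4, -0.3, 0.3]
opening: 0.599
finger_force: 0.0
time_s: 11.4
ee_pos: [0.5275, 0.0105, 0.3704]
orientation: [-0.247, 0.969, -0.0, 0.0]
ft_force: [0.1, 0.4, -2.5]
opening: 0.239
finger_force: 9.6
```

The unwrapped image gives the pointer at 0.380 and the marker at 0.457. That needs a tool yaw of about 0.595.

```bash
python3 -m pendant '[0,0,0,0.05,0,0,0,0.045,0,0,0,0,0,0,0,0]' && python3 -m pendant '[0,0,0,0,0,0,0,0,0,0,0,0,0,0,0,0,0,0,10,0,0,0,28,0,0,0,28,0,0,0,30,0]' 60 && python3 -m pendant '[-15,-1,0,-0.15,-16,-1,0,-0.15,0,0,0,-0.15,0,0,0,-0.145,0,0,0,0,0,0,0,0,0,0,0,0]' 100
python3 look.py w4;python3 polar.py w4
```

```text
time_s: 11.8
ee_pos: [0.5274, 0.0107, 0.3703]
orientation: [-0.292, 0.956, 0.0, 0.0]
ft_force: [-3.2, 2.8, 0.7]
opening: 0.242
finger_force: 21.2
time_s: 12.6
ee_pos: [0.5273, 0.0104, 0.4675]
orientation: [-0.293, 0.956, -0.0, 0.0]
ft_force: [0.5, 0.6, -0.0]
opening: 0.597
finger_force: 0.0
time_s: 13.3
ee_pos: [0.4965, 0.0084, 0.466]
orientation: [-0.001, 1.0, 0.0, 0.0]
ft_force: [-0.3, 0.3, -0.1]
opening: 0.998
finger_force: 0.0
[0.4965 0.0084 0.466 ] [-1.e-03  1.e+00  0.e+00  2.e-04]
188 145
ptr 0.042 (np.float64(0.384), np.float64(0.588), np.float64(0.486))
ptr 0.044 (np.float64(0.388), np.float64(0.588), np.float64(0.488))
ptr 0.046 (np.float64(0.392), np.float64(0.58), np.float64(0.486))
ptr 0.048 (np.float64(0.352), np.float64(0.576), np.float64(0.464))
ptr 0.05 (np.float64(0.352), np.float64(0.572), np.float64(0.462))
ptr 0.052 (np.float64(0.356), np.float64(0.568), np.float64(0.462))
ptr 0.054 (np.float64(0.408), np.float64(0.572), np.float64(0.49))
mk 0.06 (np.float64(0.352), np.float64(0.524), np.float64(0.438))
mk 0.062 (np.float64(0.356), np.float64(0.52), np.float64(0.438))
mk 0.064 (np.float64(0.36), np.float64(0.516), np.float64(0.438))
mk 0.066 (np.float64(0.412), np.float64(0.508), np.float64(0.46))
mk 0.072 (np.float64(0.376), np.float64(0.536), np.float64(0.456))
mk 0.074 (np.float64(0.376), np.float64(0.536), np.float64(0.456))
mk 0.076 (np.float64(0.38), np.float64(0.532), np.float64(0.456))
```

It overshot to 0.487, so I'll re-grasp and turn back about 0.03.

```bash
python3 -m pendant '[15,1,0,0.15,16,1,0,0.15,0,0,-20,0.15,0,0,-20,0.14,0,0,-20,0,0,0,-20,0,0,0,-17,0]' 60 && python3 -m pendant '[0,0,0,0,0,0,0,0,0,0,0,0,0,0,0,0,0,0,0,-0.04,0,0,0,-0.04,0,0,0,0,0,0,0,0]' 24 20 && python3 -m pendant '[0,0,0,0,0,0,0,0,0,0,0,0,0,0,0,0,0,0,10,0,0,0,28,0,0,0,28,0,0,0,30,0]' 60 && python3 -m pendant '[-15,-1,0,-0.13,-16,-1,0,-0.13,0,0,0,-0.13,0,0,0,-0.12,0,0,0,0,0,0,0,0,0,0,0,0]' 100
python3 look.py w5;python3 polar.py w5|grep ptr
```

```text
time_s: 14.05
ee_pos: [0.5274, 0.0105, 0.3675]
orientation: [-0.291, 0.957, 0.0, -0.001]
ft_force: [-0.7, -0.5, 0.1]
opening: 0.602
finger_force: 0.0
time_s: 14.85
ee_pos: [0.5272, 0.0104, 0.3695]
orientation: [-0.252, 0.968, 0.0, -0.0]
ft_force: [-5.4, 0.8, 0.2]
opening: 0.246
finger_force: 10.7
time_s: 15.65
ee_pos: [0.5273, 0.0105, 0.4664]
orientation: [-0.252, 0.968, 0.0, 0.0]
ft_force: [0.3, 0.7, 0.3]
opening: 0.603
finger_force: 0.0
time_s: 16.35
ee_pos: [0.4965, 0.0085, 0.465]
orientation: [-0.001, 1.0, 0.0, 0.0]
ft_force: [0.6, -0.6, 0.3]
opening: 0.997
finger_force: 0.0
[0.4965 0.0085 0.465 ] [-8.e-04  1.e+00  0.e+00  1.e-04]
188 145
ptr 0.042 (np.float64(0.328), np.float64(0.536), np.float64(0.432))
ptr 0.044 (np.float64(0.332), np.float64(0.536), np.float64(0.434))
ptr 0.046 (np.float64(0.34), np.float64(0.576), np.float64(0.458))
ptr 0.048 (np.float64(0.344), np.float64(0.572), np.float64(0.458))
ptr 0.05 (np.float64(0.348), np.float64(0.516), np.float64(0.432))
ptr 0.052 (np.float64(0.348), np.float64(0.512), np.float64(0.43))
ptr 0.054 (np.float64(0.348), np.float64(0.508), np.float64(0.428))
```

0.431 now. Turning counter-clockwise again, interpolation puts 0.457 at yaw 0.570.

```bash
python3 -m pendant '[15,1,0,0.13,16,1,0,0.13,0,0,-20,0.13,0,0,-20,0.12,0,0,-20,0,0,0,-20,0,0,0,-16,0]' 60 && python3 -m pendant '[0,0,0,0,0,0,0,0,0,0,0,0,0,0,0,0,0,0,0,0.03,0,0,0,0.03,0,0,0,0,0,0,0,0]' 24 20 && python3 -m pendant '[0,0,0,0,0,0,0,0,0,0,0,0,0,0,0,0,0,0,10,0,0,0,28,0,0,0,28,0,0,0,30,0]' 60 && python3 -m pendant '[-15,-1,0,-0.14,-16,-1,0,-0.14,0,0,0,-0.14,0,0,0,-0.15,0,0,0,0,0,0,0,0,0,0,0,0]' 100
python3 look.py w6;python3 polar.py w6|grep ptr
```

```text
time_s: 17.1
ee_pos: [0.5274, 0.0105, 0.3674]
orientation: [-0.253, 0.968, 0.0, -0.001]
ft_force: [-0.2, -0.1, -0.8]
opening: 0.599
finger_force: 0.0
time_s: 17.9
ee_pos: [0.5275, 0.0106, 0.3692]
orientation: [-0.281, 0.96, 0.0, 0.0]
ft_force: [-1.6, 4.7, 1.1]
opening: 0.246
finger_force: 21.6
time_s: 18.7
ee_pos: [0.5273, 0.0104, 0.4664]
orientation: [-0.281, 0.96, -0.0, 0.0]
ft_force: [0.6, -0.4, -0.4]
opening: 0.6
finger_force: 0.0
time_s: 19.4
ee_pos: [0.4965, 0.0084, 0.4649]
orientation: [-0.001, 1.0, 0.0, 0.0]
ft_force: [0.3, 1.0, 0.4]
opening: 0.999
finger_force: 0.0
[0.4965 0.0084 0.4649] [-1.1e-03  1.0e+00  0.0e+00  1.0e-04]
188 145
ptr 0.042 (np.float64(0.38), np.float64(0.592), np.float64(0.486))
ptr 0.044 (np.float64(0.384), np.float64(0.584), np.float64(0.484))
ptr 0.046 (np.float64(0.392), np.float64(0.576), np.float64(0.484))
ptr 0.048 (np.float64(0.352), np.float64(0.572), np.float64(0.462))
ptr 0.05 (np.float64(0.356), np.float64(0.572), np.float64(0.464))
ptr 0.052 (np.float64(0.356), np.float64(0.572), np.float64(0.464))
ptr 0.054 (np.float64(0.356), np.float64(0.572), np.float64(0.464))
```

The wing follows the grip's exact alignment (0.51 → 0.432, 0.57 → 0.486), so 0.457 corresponds to yaw 0.540.

```bash
python3 -m pendant '[15,1,0,0.14,16,1,0,0.14,0,0,-20,0.14,0,0,-20,0.14,0,0,-20,0,0,0,-20,0,0,0,-16,0]' 60 && python3 -m pendant '[0,0,0,0,0,0,0,0,0,0,0,0,0,0,0,0,0,0,0,-0.02,0,0,0,0,0,0,0,0,0,0,0,0]' 24 20 && python3 -m pendant '[0,0,0,0,0,0,0,0,0,0,0,0,0,0,0,0,0,0,10,0,0,0,28,0,0,0,28,0,0,0,30,0]' 60 && python3 -m pendant '[-15,-1,0,-0.14,-16,-1,0,-0.14,0,0,0,-0.14,0,0,0,-0.12,0,0,0,0,0,0,0,0,0,0,0,0]' 100
python3 look.py w7;python3 polar.py w7|grep ptr
```

```text
time_s: 20.15
ee_pos: [0.5274, 0.0105, 0.3673]
orientation: [-0.277, 0.961, 0.0, -0.001]
ft_force: [0.7, 0.3, 0.1]
opening: 0.598
finger_force: 0.0
time_s: 20.95
ee_pos: [0.5274, 0.0106, 0.3693]
orientation: [-0.266, 0.964, 0.0, 0.0]
ft_force: [-5.0, 2.5, 1.4]
opening: 0.241
finger_force: 15.3
time_s: 21.75
ee_pos: [0.5273, 0.0104, 0.4664]
orientation: [-0.266, 0.964, -0.0, 0.0]
ft_force: [0.6, -0.2, 0.8]
opening: 0.596
finger_force: 0.0
time_s: 22.45
ee_pos: [0.4965, 0.0084, 0.465]
orientation: [-0.001, 1.0, 0.0, 0.0]
ft_force: [0.4, -0.0, -0.3]
opening: 1.004
finger_force: 0.0
[0.4965 0.0084 0.465 ] [-8.e-04  1.e+00  0.e+00  1.e-04]
188 145
ptr 0.042 (np.float64(0.364), np.float64(0.568), np.float64(0.466))
ptr 0.044 (np.float64(0.368), np.float64(0.564), np.float64(0.466))
ptr 0.046 (np.float64(0.372), np.float64(0.572), np.float64(0.472))
ptr 0.048 (np.float64(0.356), np.float64(0.572), np.float64(0.464))
ptr 0.05 (np.float64(0.356), np.float64(0.572), np.float64(0.464))
ptr 0.052 (np.float64(0.36), np.float64(0.576), np.float64(0.468))
ptr 0.054 (np.float64(0.356), np.float64(0.572), np.float64(0.464))
```

```bash
python3 - <<'E'
import cv2;i=cv2.imread("pics/w7.png")
cv2.imwrite("pics/w7z.png",cv2.resize(i[360:580,300:620],None,fx=2.5,fy=2.5,interpolation=cv2.INTER_CUBIC))
E
```

```text
(no output)
```

View pics/w7z.png

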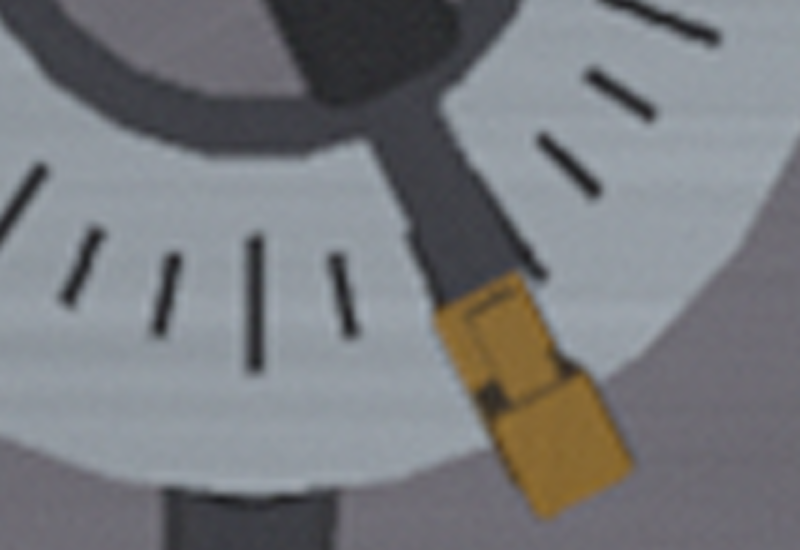

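The pointer tip centre (475,287) now lines up with the marker's inner edge centre (477,291), to within about 0.01 rad. Now I'll swing the ring back to tight.

```bash
python3 -m pendant '[-17,-21,0,0,-16,-20,0,0,0,0,-28,0,0,0,-28,0,0,0,-28,0,0,0,-28,0,0,0,-25,0,0,0,-10,0]' && python3 -m pendant '[0,0,0,0,0,0,0,0,0,0,0,0,0,0,0,0,0,0,0,0]' 33 30 && python3 -m pendant '[-3,10,-2,0,-3,10,-1,0,-1,10,-1,0,-1,10,0,0,1,10,1,0,1,10,1,0,3,10,1,0,3,10,1,0]' && python3 -m pendant '[0,4,0,0,0,3,0,0,0,0,0,0,0,0,0,0]'
```

```text
time_s: 23.3
ee_pos: [0.463, -0.0325, 0.3152]
orientation: [-0.0, 1.0, 0.0, -0.002]
ft_force: [0.1, -0.3, -0.3]
opening: 1.001
finger_force: 0.0
time_s: 23.8
ee_pos: [0.4636, -0.0326, 0.3184]
orientation: [0.0, 1.0, -0.0, 0.001]
ft_force: [-1.4, 0.5, 0.2]
opening: 0.327
finger_force: 0.0
time_s: 24.6
ee_pos: [0.4637, 0.0483, 0.318]
orientation: [0.0, 1.0, -0.0, 0.0]
ft_force: [-2.5, -4.0, 1.2]
opening: 0.327
finger_force: 1.8
time_s: 25.0
ee_pos: [0.4639, 0.0546, 0.3187]
orientation: [0.0, 1.0, 0.0, 0.001]
ft_force: [0.6, -3.6, 1.6]
opening: 0.327
finger_force: 1.2
```

```bash
python3 -m pendant '[0,2,0,0,0,2,0,0,0,0,0,0]' && python3 -m pendant '[0,2,0,0,0,2,0,0,0,0,0,0]' && python3 -m pendant '[0,1,0,0,0,0,0,0]'
```

```text
time_s: 25.3
ee_pos: [0.464, 0.0582, 0.3189]
orientation: [0.001, 1.0, -0.001, 0.002]
ft_force: [3.1, -6.3, 2.7]
opening: 0.332
finger_force: 3.0
time_s: 25.6
ee_pos: [0.4642, 0.06, 0.3188]
orientation: [0.002, 1.0, -0.004, 0.002]
ft_force: [4.1, -23.3, 3.9]
opening: 0.331
finger_force: 11.6
time_s: 25.8
ee_pos: [0.4642, 0.0604, 0.3188]
orientation: [0.002, 1.0, -0.005, 0.002]
ft_force: [3.3, -26.9, 3.8]
opening: 0.332
finger_force: 13.6
```

The stop is reached. I'll release, rise and check.

```bash
python3 -m pendant '[0,-10,0,0,0,0,30,0,0,0,30,0,0,0,30,0,0,0,30,0,11,-14,20,0,11,-14,7,0,11,-14,0,0]' && python3 -m pendant '[0,0,0,0,0,0,0,0,0,0,0,0]' 100
python3 look.py w8;python3 polar.py w8
```

```text
time_s: 26.6
ee_pos: [0.4968, 0.0113, 0.466]
orientation: [-0.0, 1.0, 0.001, 0.001]
ft_force: [0.3, 0.5, 0.4]
opening: 0.334
finger_force: 0.0
time_s: 26.9
ee_pos: [0.4963, 0.0118, 0.4639]
orientation: [0.0, 1.0, 0.0, -0.001]
ft_force: [-0.5, -0.1, -0.8]
opening: 0.828
finger_force: 0.0
[0.4963 0.0118 0.4639] [ 1.e-04  1.e+00  3.e-04 -8.e-04]
184 146
ptr 0.042 (np.float64(0.368), np.float64(0.564), np.float64(0.466))
ptr 0.044 (np.float64(0.372), np.float64(0.56), np.float64(0.466))
ptr 0.046 (np.float64(0.376), np.float64(0.58), np.float64(0.478))
ptr 0.048 (np.float64(0.364), np.float64(0.576), np.float64(0.47))
ptr 0.05 (np.float64(0.368), np.float64(0.58), np.float64(0.474))
ptr 0.052 (np.float64(0.364), np.float64(0.58), np.float64(0.472))
ptr 0.054 (np.float64(0.368), np.float64(0.576), np.float64(0.472))
mk 0.06 (np.float64(0.36), np.float64(0.528), np.float64(0.444))
mk 0.062 (np.float64(0.364), np.float64(0.524), np.float64(0.444))
mk 0.064 (np.float64(0.368), np.float64(0.524), np.float64(0.446))
mk 0.066 (np.float64(0.412), np.float64(0.508), np.float64(0.46))
mk 0.072 (np.float64(0.38), np.float64(0.536), np.float64(0.458))
mk 0.074 (np.float64(0.38), np.float64(0.536), np.float64(0.458))
mk 0.076 (np.float64(0.384), np.float64(0.532), np.float64(0.458))
```

View pics/w8.png

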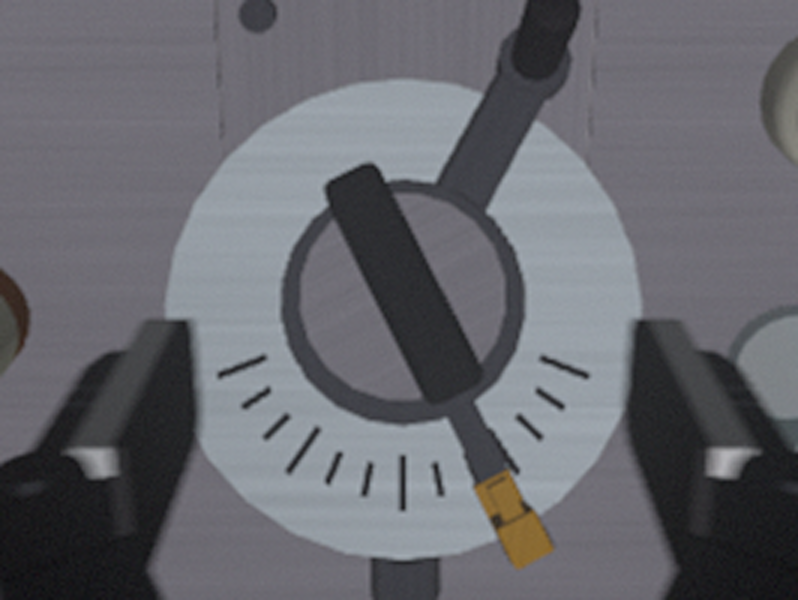

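The ring arm is back where it started, with its root at (533,75). The pointer reads 0.466 and still meets the marker nose, which reads 0.458. The bystanders are untouched and the gripper is clear.

```bash
python3 -c "
from rig import env;print(env.job_done())"
```

```text
the job is handed in; nothing more can be done
None
```

The job is handed in at about 27 s: the lock ring was swung fully loose, the adjuster set to the marker (pointer 0.466 vs marker 0.458 rad by camera) and the ring swung back to its tight stop, with the marker and bystanders left where they were.

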